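# Put the iron rest back on the descaled steam station and switch it to steam

### The job

The steam station has just been descaled. Put its iron rest back: lower it, without dropping it, over the three locating pins, pointed end over the single pin, until it lies flush on all three bosses, and let go. Then push the guarded dial down and, holding it in rather than forcing it, turn it clockwise one position, from the blue mark to the white mark, and let it spring back up; leave the iron, spray bottle and brush standing where they are.

Things in the scene. Friction and masses are not known exactly. Their poses are not given: they have to be found in the camera images.
- rest: Loose iron rest: light-grey plate shaped like an iron's sole, 180 x 96 x 12 mm, about 0.26 kg, right side up on the worktop. Origin: underside, midway between two finger scallops; +x to the pointed end (98 mm away), -x to the blunt heel (82 mm), z up. At x = -24 to 24 mm the scallops narrow it to 58 mm (y = -29 to 29): grip there, closing along y. On top, teal ribs 3 mm high, heel stop 5 mm.
- station: Steam ironing station, fixed, white, 132 x 290 mm, deck 55 mm above the worktop. Origin: centre of its footprint on the worktop; x to its back (the wall), y to its left, z up. On the right the rest's seat, three pins round a brass cap 6.5 mm high. On the left a dark panel with the dial. Seated, the rest points to the right (its x along the station's -y), its origin at (0, -35, 63) mm here.
- pin_left (a point): Foot of one heel pin, at the back, on its boss, (32, 23, 63) mm in the station's frame. All three: round boss 25 mm wide and 8 mm high on the deck, on it a steel pin 11 mm thick and 14 mm high, bullet-nosed over its last 6 mm.
- pin_right (a point): Foot of the other heel pin, at the front, on its boss, (-32, 23, 63) mm in the station's frame
- pin_tip (a point): Foot of the single pin near the station's right end, on its boss, (0, -97, 63) mm in the station's frame
- hole_left (a point): Centre of the rest's left heel hole (through, 15 mm wide), at its underside: (-58, 32, 0) mm in the rest's frame; goes over pin_left
- hole_right (a point): Centre of the rest's right heel hole (15 mm), at its underside: (-58, -32, 0) mm in the rest's frame; goes over pin_right
- hole_tip (a point): Centre of the hole (15 mm) near the rest's pointed end, at its underside: (62, 0, 0) mm in the rest's frame; goes over pin_tip
- dial_top (a point): Centre of the top of the dial's grip bar, on its upright axis: (-12, 100) mm in the station's frame, 47 mm above the deck when out. The bar is 43 mm long, 13 to 15 mm thick and 26 mm high, on a round skirt 48 mm wide whose top is 21 mm above the deck; a collar 60 mm wide and 12 mm high surrounds the skirt.
- dial_pointer (a point): Pointer end of the dial's grip bar (outer end of the white line on top), 21.5 mm from dial_top along the bar
- dial (a joint): Dial angle, rad, growing clockwise seen from above: 0 at the blue mark (descale; the start; the bar points 60 degrees left of the station's +x), 1.05 at the white mark (steam; straight back), 2.09 at the amber mark. A pin inside locks it (about 5 degrees of play) unless it is pushed in by 6 mm or more; let go within about 10 degrees of a mark, it springs up and locks there.
- dial_push (a joint): How far the dial is pushed straight down, m: 0 out (sprung up, locked), 0.008 fully in (a stop); the spring takes about 4 N at first and 8 N fully in
- iron: Cordless iron, white and teal, stood on its heel, 200 mm high, about 1 kg, behind the station: leave alone. Origin: centre of its foot
- spray_amber: Rose-brown spray bottle with black trigger head, 206 mm high, behind the station beside the tap: leave alone. Origin: underside
- brush_1: Small grey scrubbing brush with a bow handle, 85 mm long, behind the station: leave alone. Origin: underside

How it is judged:
On the way, in this order (a step that is already met when the one before it is completed fails the run):
1. the rest, still gripped, is over its three pins and lowered to within 7 mm of the bosses (horizontal distance between hole_left and pin_left below 0.005 m and horizontal distance between hole_right and pin_right below 0.005 m and horizontal distance between hole_tip and pin_tip below 0.005 m and z of each of hole_left, hole_right, hole_tip in the frame of station below 0.07 m and contact force between the fingers and rest above 0.5 N), for 0.05 s.
2. the rest lies flush on all three bosses and has been let go (distance between hole_left and pin_left below 0.004 m and distance between hole_right and pin_right below 0.004 m and distance between hole_tip and pin_tip below 0.004 m and contact force between the fingers and rest below 0.1 N), for 0.2 s.
3. the dial stands at the white mark and has sprung up (value of joint dial between 0.9 and 1.2 rad and value of joint dial_push below 0.002 m), for 0.2 s.
At the end, for the whole second after the job is handed in: The rest lies at rest flush on the three bosses, each hole centre (at the underside) within 4 mm of the foot of its own pin; the dial reads 0.90 to 1.20 rad (white mark) and is out (pushed in by less than 2 mm); iron, spray bottle and brush stand upright (all of step 3 and distance between hole_left and pin_left below 0.004 m and distance between hole_right and pin_right below 0.004 m and distance between hole_tip and pin_tip below 0.004 m and linear speed of rest below 0.02 m/s and angle between each of spray_amber, iron, brush_1's own z axis and vertical below 0.2 rad); the robot touches nothing.
It fails at once if the spray bottle is shifted by more than 40 mm (distance of spray_amber from where it was at the start of the episode above 0.04 m).
It fails at once if the iron is shifted by more than 40 mm (distance of iron from where it was at the start of the episode above 0.04 m).
It fails at once if the scrubbing brush is shifted by more than 40 mm (distance of brush_1 from where it was at the start of the episode above 0.04 m).
It fails at once if the dial is forced round without being pushed in (value of joint dial between 0.2 and 0.8 rad and value of joint dial_push below 0.003 m).
It also fails if it takes over 58 s, if anything falls off the work surface, if the arm or the gripper's body presses on something with over 40 N, if the wrist force passes 120 N, or if a joint passes its speed limit or range.

### The arm

A 6-joint arm with a two-finger parallel gripper is mounted at the origin on a cart in front of the work surface, level with it; the furniture and walls round the work are solid. World frame = base frame: x ahead of the robot, y to its left, z up, the work surface at z = 0. Lengths are in m, angles in rad, forces in N, time in s.
With the tool pointing down it reaches from about 0.375 to 0.925 m from the base axis. Payload 5.7 kg.
Tool frame: the origin (TCP) lies on the centre line of the jaws, within the pads' length; the fingertips stand 22 mm ahead of it and the grasp point (between the pads) lies 3 mm ahead of it; z points along the fingers, y is the line along which they close (so a half turn about z gives the same grasp; the last joint's range is limited). The gripper opens to 85 mm and grips with 20 to 120 N. Pads are 22 mm wide; open, the fingers measure 114 mm over their backs; the gripper's body (76 mm by 85 mm) begins 54 mm behind the grasp point. The pads swing forward as they close: fully open they stand 13 mm farther back than shut.
Start: joints at [1.147, 0.359, 1.51, -0, 1.272, -0.115], TCP at [0.182, 0.572, 0.253] pointing down, gripper open.
Joint ranges: [-2.97, 2.97], [-1.01, 2.36], [0.21, 2.38], [-0.96, 4.11], [0.2, 2.71], [-2.98, 2.98]. Speed limits (rad/s): [2.39, 2.39, 3.14, 3.14, 3.14, 3.14].

### API

Orientations are given as [roll, pitch, yaw] about the fixed x, y, z axes, in that order (R = Rz(yaw) Ry(pitch) Rx(roll)).
In Python, from workcell import robot gives the robot as it stands.
- The arm moves only by the shell command python3 -m inch 'ROWS' [OPENING] [FORCE]. ROWS is JSON, a list of rows, each a list of 2 entries, a list of its own where there are three numbers: the shift along the tool's x, y, z in mm, then the turn, a rotation vector about the tool's x, y, z in rad. A call has 1 to 12 rows; each row shifts and turns the commanded pose from where the row before left it, along the tool's axes as they then stand; what a row does not reach is not made up. A row lasts 1/12 s, in which the tool goes at most 41.7 mm and 7.16 degrees, less where a joint would pass 70% of its speed; a pose out of reach is approached as far as the arm can. A call with a gripper value outside its range is refused whole. OPENING is the finger opening in mm, from 0 to 85.4, set as the call begins (- or left out, the last holds). The fingers move at their own pace and stop on an object; FORCE is the grip in N (left out, the last holds). Time passes only in rows, so rows that do not move let the fingers close. It gives the time, the measured TCP pose, the force, the opening and the grip force at its end, in the units of the state.
- robot.get_obs(): the state, without advancing time (a new reading comes with each control period).
- robot.get_image(name): name is "scene" or "top" or "wrist"; returns a dict with "color" (384x512x3 uint8, blue, green, red), "fx", "fy", "cx", "cy" (pixels), "k1" (the pictures are not rectified: a ray, as slopes to the right and down, at radius r is drawn at 1 + k1 r^2 times it, then the intrinsics apply), "T" (4x4, takes a point from camera to world coordinates). Camera axes: x right, y down, z forward; pixel columns grow to the right and rows downward; lengths in m; the calibration is good to about 2 mm. A picture is of the moment at which its call begins. There is no depth.
- robot.hand_in(): hands the job in; it is judged then, once.
Trained networks look in the newest picture that a camera, given by its name, has taken for a name from the list of things; names that differ only in an ending like _2 or _b are one class to them, and where a whole thing is asked for, a point or a joint stands for the part that bears it (a point fixed in the world has none). Each returns a list of dicts, best first, with "p" (0 to 1); they miss things now and then, are a little off and sometimes report something else, mostly with a low value. They report only what shows in the picture. A call takes as long as a camera call.
- robot.boxes_of(label, camera): "centre" ([x, y, z] in m, in world coordinates, good to about 4 mm: the middle of the surface that is visible of it).
- robot.masks_of(label, camera): "region" (384x512 bool, what is visible of it).
The state is a dict: "time": time; "joint_positions": joint angles; "dq": joint speeds; "effort": joint torques, N m; "tool_pos": TCP position; "orientation": TCP orientation; "force": force on the tool from outside, world axes, zero at the start; "wrist_torque": the same for the moment, N m; "opening": finger opening in m; "grasp_force": force on a finger pad.
Only numpy, scipy, OpenCV 4.12 (cv2) and the standard library are available. Lean on these libraries where they do the work, as an engineer would, in place of code of your own. Each camera call takes 0.05 s, during which the arm holds its last target. There are 200 camera calls.

## Working session

There is one attempt and no reset: what is moved stays moved. The work goes in short steps, Python scripts to look and compute and a shell command to move; the robot and the scene stay as the last step left them, time stands still between calls to the robot, and variables do not carry over. Pictures are saved under pics/ and viewed, at most 10 in all, crops included, and the job is handed in when it is done.

```bash
mkdir -p pics; ls; cat > h.py <<'E'
import numpy as np,cv2
from workcell import robot
from scipy.spatial.transform import Rotation as R
def K(im): return np.array([[im['fx'],0,im['cx']],[0,im['fy'],im['cy']],[0,0,1.]])
def D(im): return np.array([im['k1'],0,0,0.])
def ray(im,uv,z):
    n=cv2.undistortPoints(np.array(uv,float).reshape(-1,1,2),K(im),D(im)).reshape(-1,2)
    T=np.array(im['T']); d=np.c_[n,np.ones(len(n))]@T[:3,:3].T; o=T[:3,3]
    return o+d*((z-o[2])/d[:,2])[:,None]
def proj(im,P):
    T=np.array(im['T']); q=(np.atleast_2d(P)-T[:3,3])@T[:3,:3]
    return cv2.projectPoints(q,np.zeros(3),np.zeros(3),K(im),D(im))[0].reshape(-1,2)
E
python3 - <<'E'
from h import *
ims={c:robot.get_image(c) for c in('top','scene')}
a=np.hstack([cv2.resize(ims[c]['color'],(400,300)) for c in ims])
cv2.imwrite('pics/a.png',ims['top']['color']);cv2.imwrite('pics/b.png',ims['scene']['color'])
for l in ['rest','station','pin_left','pin_right','pin_tip','hole_left','hole_right','hole_tip','dial_top','dial_pointer','iron','spray_amber','brush_1']:
  for c in ims:
    print(l,c,[(np.round(b['centre'],4).tolist(),round(b['p'],2)) for b in robot.boxes_of(l,c)[:2]])
o=robot.get_obs();print(o)
E
```

```text
pics
rest top [([0.4431, -0.2597, 0.0106], 0.82)]
rest scene [([0.4421, -0.2756, 0.0111], 0.96), ([0.5503, -0.1377, 0.083], 0.66)]
station top [([0.5986, -0.2038, 0.052], 0.9)]
station scene [([0.5951, -0.235, 0.0543], 0.55)]
pin_left top [([0.5988, -0.2018, 0.0575], 0.78), ([0.5451, -0.1235, 0.0792], 0.63)]
pin_left scene [([0.5931, -0.23, 0.0565], 0.7), ([0.4384, -0.2727, 0.0117], 0.35)]
pin_right top [([0.5916, -0.206, 0.0507], 0.71)]
pin_right scene [([0.5957, -0.234, 0.0546], 0.75)]
pin_tip top [([0.6012, -0.2034, 0.0539], 0.76)]
pin_tip scene [([0.5972, -0.2307, 0.061], 0.72)]
hole_left top [([0.4412, -0.262, 0.0122], 0.64), ([0.5472, -0.1205, 0.078], 0.42)]
hole_left scene [([0.4393, -0.2718, 0.0105], 0.78)]
hole_right top [([0.44, -0.2576, 0.0123], 0.95)]
hole_right scene [([0.4407, -0.2695, 0.0147], 0.72), ([0.7217, 0.0672, 0.1055], 0.57)]
hole_tip top [([0.4377, -0.2616, 0.0142], 0.97)]
hole_tip scene [([0.4423, -0.2721, 0.0126], 0.77)]
dial_top top [([0.5506, -0.1203, 0.0814], 0.65), ([0.5448, -0.1223, 0.0791], 0.59)]
dial_top scene [([0.5475, -0.1349, 0.0785], 0.66)]
dial
[... 474 characters left out ...]
: 1.4, 'joint_positions': array([ 1.14689712e+00,  3.58817006e-01,  1.51039381e+00,  2.00374939e-05,
        1.27249284e+00, -1.15111597e-01]), 'dq': array([-7.94965574e-04, -7.32330719e-05,  7.29550131e-04, -2.93263973e-04,
       -4.48607972e-04,  6.82746475e-04]), 'effort': array([-1.95446951e-04, -5.27580607e+01, -2.79043615e+01, -2.35403595e-04,
        1.90967956e-03, -8.80897232e-06]), 'tool_pos': array([0.18234081, 0.57159937, 0.253259  ]), 'orientation': array([-3.14148458e+00, -3.17756398e-05,  2.83279915e+00]), 'force': array([ 0.42653517,  0.79248057, -0.06809985]), 'wrist_torque': array([-0.02754028,  0.01414335,  0.03699864]), 'grasp_force': 0.0, 'opening': 0.08550092497675761}
```

View pics/a.png

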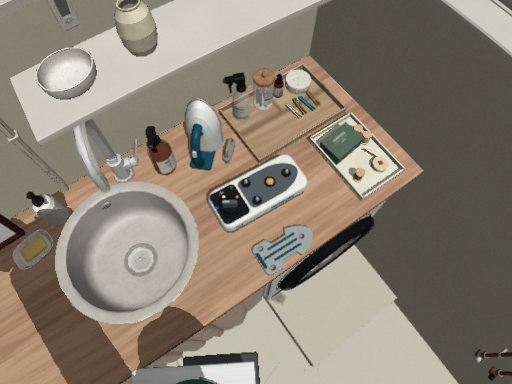

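View pics/b.png

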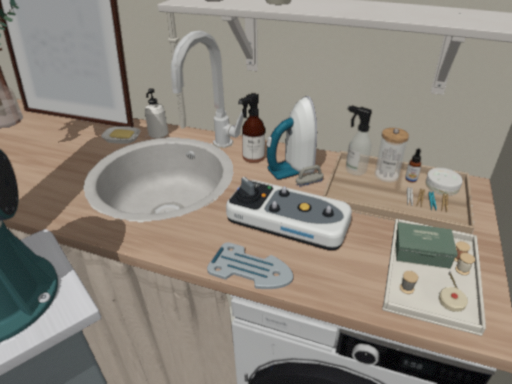

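```bash
cat >> h.py <<'E'
def restpoly():  # outline approx in rest frame
    import numpy as np
    pass
def yawfit(im,m,z):
    m=m.astype(np.uint8); cs=max(cv2.findContours(m,0,1)[0],key=cv2.contourArea)[:,0]
    W=ray(im,cs,z)[:,:2]; r=cv2.minAreaRect((W*1000).astype(np.float32)); 
    return r,cv2.boxPoints(r).round(0).tolist()
E
python3 - <<'E'
from h import *
for c in('top','scene'):
  im=robot.get_image(c)
  for l,z in(('rest',.010),('station',.045)):
    ms=robot.masks_of(l,c)
    if ms: print(c,l,round(ms[0]['p'],2),*yawfit(im,ms[0]['region'],z))
im=robot.get_image('top')
print(ray(im,[[310,232],[265,262],[283,248]],.012))
print(ray(im,[[230,203]],.09),ray(im,[[285,172]],.06), ray(im,[[270,182]],.062))
w=robot.get_image('wrist'); o=robot.get_obs(); T=np.eye(4);T[:3,:3]=R.from_euler('xyz',o['orientation']).as_matrix();T[:3,3]=o['tool_pos']
print(np.linalg.inv(T)@w['T'],w['fx'])
E
```

```text
top rest 0.61 ((445.2607116699219, -270.86761474609375), (98.47224426269531, 180.57986450195312), 29.877819061279297) [[358.0, -217.0], [448.0, -374.0], [533.0, -325.0], [443.0, -168.0]]
top station 0.65 ((604.0663452148438, -206.4849853515625), (142.1437225341797, 290.5374755859375), 26.881555557250977) [[475.0, -109.0], [606.0, -368.0], [733.0, -304.0], [602.0, -45.0]]
scene rest 0.7 ((445.416259765625, -273.2897033691406), (103.72332763671875, 180.0886993408203), 29.508821487426758) [[356.0, -220.0], [445.0, -377.0], [535.0, -326.0], [446.0, -169.0]]
scene station 0.62 ((596.881591796875, -211.06996154785156), (177.63739013671875, 305.2633056640625), 26.66611099243164) [[449.0, -115.0], [586.0, -387.0], [745.0, -308.0], [608.0, -35.0]]
[[ 0.47819703 -0.34825057  0.012     ]
 [ 0.400983   -0.21048966  0.012     ]
 [ 0.43710584 -0.26503909  0.012     ]]
[[ 0.55415356 -0.12499462  0.09      ]] [[ 0.65339081 -0.29135477  0.06      ]] [[ 0.62307766 -0.24365804  0.062     ]]
[[ 3.07043707e-04 -9.64117366e-01 -2.65476197e-01  6.71820178e-02]
 [ 9.99998827e-01 -1.02388195e-04  1.52841418e-03 -8.81789366e-04]
 [-1.50075228e-03 -2.65476355e-01  9.64116203e-01 -1.20592298e-01]
 [ 0.00000000e+00  0.00000000e+00  0.00000000e+00  1.00000000e+00]] 297.1399840268507
```

```bash
python3 -m inch '[[[0,0,0],[0,0,0.124]],[[0,0,0],[0,0,0.124]],[[0,0,0],[0,0,0.124]],[[0,0,0],[0,0,0.124]],[[0,0,0],[0,0,0.124]],[[0,0,0],[0,0,0.124]]]' 85
python3 -m inch '[[[-41,2,0],[0,0,0]],[[-41,2,0],[0,0,0]],[[-41,2,0],[0,0,0]],[[-41,2,0],[0,0,0]],[[-41,2,0],[0,0,0]],[[-41,2,0],[0,0,0]],[[-41,2,0],[0,0,0]],[[-41,2,0],[0,0,0]],[[-41,2,0],[0,0,0]],[[-41,2,0],[0,0,0]],[[-41,2,0],[0,0,0]],[[-41,2,0],[0,0,0]]]'
```

```text
time: 2.3
tool_pos: [0.1824, 0.5716, 0.2533]
orientation: [-3.142, 0.0, 2.083]
force: [0.1, -0.0, -0.8]
opening: 0.0852
grasp_force: 0.0
time: 3.3
tool_pos: [0.4476, 0.1541, 0.2536]
orientation: [3.141, 0.0, 2.089]
force: [0.6, 1.2, 0.5]
opening: 0.0849
grasp_force: 0.0
```

```bash
cat >> h.py <<'E'
def delta(P,yaw=None,o=None):
    "tool-frame shift (mm) to world P (m), and turn about tool z to yaw (deg); reckoned for tool straight down"
    o=o or robot.get_obs(); r=R.from_euler('xyz',o['orientation']); 
    d=r.inv().apply(np.array(P)-o['tool_pos'])*1000
    t=None
    if yaw is not None: t=((o['orientation'][2]-np.radians(yaw)+np.pi)%(2*np.pi)-np.pi).round(4)
    return d.round(1),t
E
python3 -c "
from h import *
o=robot.get_obs();print(o['tool_pos'],np.degrees(o['orientation']),delta((.441,-.264,.2),119.7))"
```

```text
[0.44760721 0.15413116 0.25362928] [1.79957118e+02 1.37397146e-02 1.19673263e+02] (array([-360. , -212.8,   53.6]), np.float64(-0.0005))
```

```bash
python3 -m inch '[[[-33,-19,3],[0,0,0]],[[-33,-19,3],[0,0,0]],[[-33,-19,3],[0,0,0]],[[-33,-19,3],[0,0,0]],[[-33,-19,3],[0,0,0]],[[-33,-19,3],[0,0,0]],[[-33,-19,3],[0,0,0]],[[-33,-19,3],[0,0,0]],[[-33,-19,3],[0,0,0]],[[-33,-20,3],[0,0,0]],[[-30,-22,3],[0,0,0]],[[0,0,0],[0,0,0]]]'
python3 - <<'E'
from h import *
im=robot.get_image('wrist');cv2.imwrite('pics/c.png',im['color'])
ms=robot.masks_of('rest','wrist')
for m in ms[:2]: print(m['p'],yawfit(im,m['region'],.011))
print(robot.boxes_of('rest','wrist')[:1],robot.get_obs()['tool_pos'])
def frame(p,yaw,pts): return np.array(pts)@R.from_euler('z',yaw,degrees=True).as_matrix().T+p
P=frame([.441,-.264,0],-60.3,[[-.058,.032,.012],[-.058,-.032,.012],[.062,0,.012],[.098,0,.012],[-.082,0,.012],[0,.029,.012],[0,-.029,.012]])
print(proj(im,P).round(0).tolist())
E
```

```text
time: 4.3
tool_pos: [0.4402, -0.269, 0.2203]
orientation: [-3.14, 0.005, 2.085]
force: [-0.0, -0.3, 0.5]
opening: 0.0847
grasp_force: 0.0
0.7 (((446.78680419921875, -273.4383850097656), (96.00868225097656, 179.8731231689453), 27.98147964477539), [[362.0, -217.0], [447.0, -375.0], [531.0, -330.0], [447.0, -171.0]])
[{'centre': [0.4411, -0.2553, 0.0162], 'p': 0.94}] [ 0.43963849 -0.26207171  0.22014163]
[[288.0, 110.0], [229.0, 110.0], [259.0, 215.0], [259.0, 243.0], [258.0, 87.0], [284.0, 163.0], [233.0, 164.0]]
```

View pics/c.png

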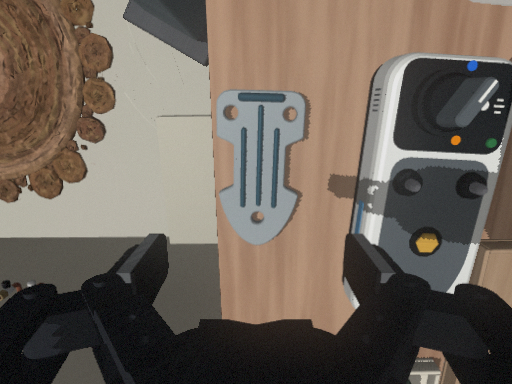

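```bash
python3 - <<'E'
from h import *
im=robot.get_image('wrist'); g=cv2.cvtColor(im['color'],cv2.COLOR_BGR2GRAY)
W=ray(im,[[291,114],[231,113],[257.5,216.5]],.011)[:,:2]
Q=np.array([[-.058,.032],[-.058,-.032],[.062,0]])
a=Q-Q.mean(0);b=W-W.mean(0)
th=np.arctan2((a[:,0]*b[:,1]-a[:,1]*b[:,0]).sum(),(a*b).sum());c,s=np.cos(th),np.sin(th)
o=W.mean(0)-np.array([[c,-s],[s,c]])@Q.mean(0)
print(o,np.degrees(th),(a@np.array([[c,s],[-s,c]])-b)*1000)
th=np.degrees(th)
print(delta((*o,.009),th+180))
E
```

```text
[ 0.44214652 -0.25798117] -61.97400082027883 [[-0.49772368 -0.00847311]
 [-0.24227766  0.97440774]
 [ 0.74000134 -0.96593463]]
(array([  1.4,   3.8, 211.2]), np.float64(0.0288))
```

```bash
python3 -m inch '[[[1.4,3.8,0],[0,0,0.029]],[[0,0,38],[0,0,0]],[[0,0,38],[0,0,0]],[[0,0,38],[0,0,0]],[[0,0,38],[0,0,0]],[[0,0,20],[0,0,0]],[[0,0,12],[0,0,0]],[[0,0,6],[0,0,0]],[[0,0,0],[0,0,0]],[[0,0,0],[0,0,0]]]' 85
python3 -c "
from h import *
o=robot.get_obs();print(o['tool_pos'],np.degrees(o['orientation']),o['force'])"
```

```text
time: 5.33
tool_pos: [0.4431, -0.2585, 0.0309]
orientation: [3.141, 0.0, 2.061]
force: [0.8, -0.1, -0.5]
opening: 0.0851
grasp_force: 0.0
[ 0.44310884 -0.25845661  0.03089013] [1.79991210e+02 2.26383357e-02 1.18093851e+02] [ 0.83628222 -0.10568405 -0.50377389]
```

```bash
python3 -m inch '[[[0,0,6],[0,0,0]],[[0,0,6],[0,0,0]],[[0,0,0],[0,0,0]],[[0,0,0],[0,0,0]],[[0,0,0],[0,0,0]],[[0,0,0],[0,0,0]],[[0,0,0],[0,0,0]]]' 50 60
```

```text
time: 5.92
tool_pos: [0.4428, -0.2593, 0.0186]
orientation: [3.141, 0.001, 2.06]
force: [-0.5, -1.2, 3.8]
opening: 0.0564
grasp_force: 64.6
```

```bash
python3 -m inch '[[[0,0,-10],[0,0,0]],[[0,0,-30],[0,0,0]],[[0,0,-40],[0,0,0]],[[0,0,-40],[0,0,0]],[[0,0,-40],[0,0,0]],[[0,0,0],[0,0,0]],[[0,0,0],[0,0,0]]]'
python3 - <<'E'
from h import *
im=robot.get_image('wrist');t=robot.get_image('top')
np.savez('pics/d.npz',**{'w_'+k:v for k,v in im.items()},**{'t_'+k:v for k,v in t.items()})
a=cv2.resize(im['color'][:300,150:],None,fx=1.6,fy=1.6,interpolation=cv2.INTER_CUBIC)
b=cv2.resize(t['color'][140:240,195:320],None,fx=5,fy=5,interpolation=cv2.INTER_CUBIC)
cv2.imwrite('pics/d.png',a);cv2.imwrite('pics/e.png',b)
E
```

```text
time: 6.5
tool_pos: [0.4439, -0.2601, 0.1812]
orientation: [3.139, 0.005, 2.06]
force: [-0.7, 0.4, -2.6]
opening: 0.0568
grasp_force: 65.4
```

View pics/d.png

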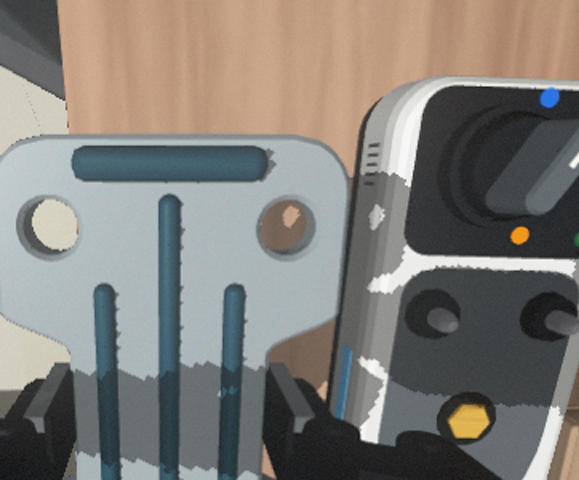

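View pics/e.png

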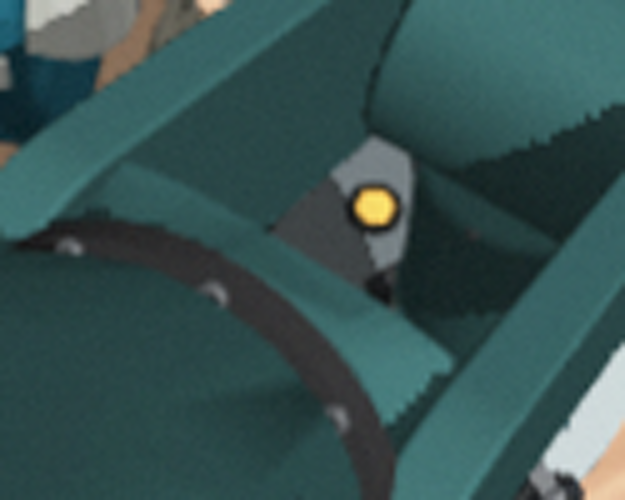

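```bash
python3 - <<'E'
from h import *
d=np.load('pics/d.npz'); im={k[2:]:d[k] for k in d.files if k[:2]=='w_'}
f=lambda p: np.array(p)/1.6+[150,0]
b=ray(im,f([[432,313],[550,316]]),.063)[:,:2]; n=ray(im,f([[447,321],[568,322]]),.076)[:,:2]
print(b,n)
for w in(b,n):
  v=w[1]-w[0]; print(np.hypot(*v),np.degrees(np.arctan2(v[1],v[0])))
yaw=26.8; Rz=R.from_euler('z',yaw,degrees=True).as_matrix()[:2,:2]
for w in (b,n):
  so=w.mean(0)-Rz@[0,.023]; print('station',so,'rest goal',so+Rz@[0,-.035],'dial',so+Rz@[-.012,.1])
# rest in hand
h=ray(im,f([[286,227],[48,225]]),robot.get_obs()['tool_pos'][2]-.0186+.010)[:,:2]
v=h[0]-h[1];print('holes',h,np.hypot(*v),np.degrees(np.arctan2(v[1],v[0]))-90); o=robot.get_obs();print(o['tool_pos'],np.degrees(o['orientation']))
E
```

```text
[[ 0.56965248 -0.20033814]
 [ 0.62697972 -0.17182917]] [[ 0.57029801 -0.2002249 ]
 [ 0.62559141 -0.17154059]]
0.06402478782839963 26.441269370163464
0.06229083902925294 27.41873119220143
station [ 0.60868628 -0.20661313] rest goal [ 0.624467   -0.23785363] dial [ 0.5528875  -0.12276508]
station [ 0.60831489 -0.20641222] rest goal [ 0.62409561 -0.23765272] dial [ 0.55251611 -0.12256417]
holes [[ 0.44809019 -0.19961917]
 [ 0.38963713 -0.23008584]] 0.06591644901025676 -62.47075914710395
[ 0.44167314 -0.25842314  0.17776762] [-1.79958330e+02 -8.12890493e-02  1.18012905e+02]
```

```bash
python3 -c "
from h import *
o=robot.get_obs();print(o['time'],o['tool_pos'],np.degrees(o['orientation']),delta((.6243,-.2378,.135),116.8))"
```

```text
6.6 [ 0.44167314 -0.25842314  0.17776762] [-1.79958330e+02 -8.12890493e-02  1.18012905e+02] (array([-67.6, 170.9,  42.5]), np.float64(0.0212))
```

```bash
python3 -m inch '[[[-10,25,0],[0,0,0.02]],[[-13,34,0],[0,0,0]],[[-13,34,0],[0,0,0]],[[-13,34,7],[0,0,0]],[[-12,25,15],[0,0,0]],[[-6,16,15],[0,0,0]],[[0,0,5],[0,0,0]],[[0,0,0],[0,0,0]],[[0,0,0],[0,0,0]],[[0,0,0],[0,0,0]],[[0,0,0],[0,0,0]]]'
python3 - <<'E'
from h import *
o=robot.get_obs();im=robot.get_image('wrist')
np.savez('pics/f.npz',**im)
cv2.imwrite('pics/f.png',cv2.resize(im['color'][:300],None,fx=1.5,fy=1.5,interpolation=cv2.INTER_CUBIC))
print(o['time'],o['tool_pos'],np.degrees(o['orientation']),delta((.6243,-.2378,.135),116.8))
E
```

```text
time: 7.52
tool_pos: [0.6218, -0.2427, 0.1368]
orientation: [-3.141, -0.0, 2.039]
force: [0.6, 0.1, -3.0]
opening: 0.0564
grasp_force: 65.4
7.5167 [ 0.62178496 -0.24270444  0.13677568] [-1.79982006e+02 -4.73571830e-04  1.16827024e+02] (array([3.5, 4.2, 2.1]), np.float64(0.0005))
```

View pics/f.png

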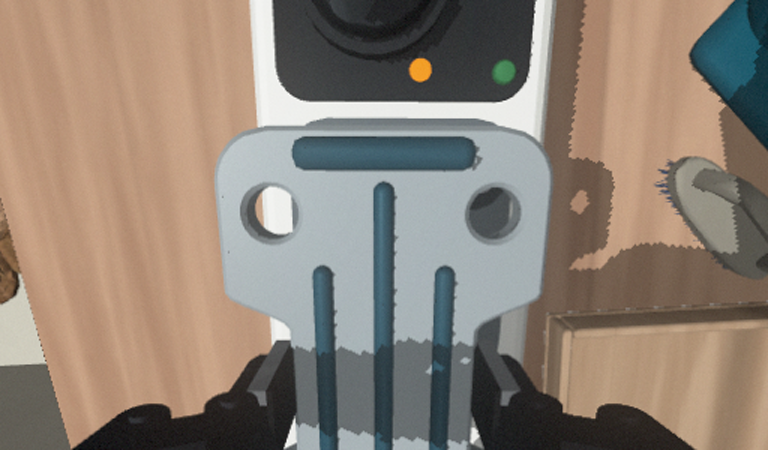

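```bash
python3 - <<'E'
from h import *
d=np.load('pics/f.npz'); im={k:d[k] for k in d.files}
tp=np.array([0.62178496,-0.24270444,0.13677568]);r=R.from_euler('xyz',np.radians([-179.982,0,116.827]))
T=np.eye(4);T[:3,:3]=r.as_matrix();T[:3,3]=tp; print((np.linalg.inv(T)@im['T']).round(4),im['cx'],im['cy'],im['k1'])
h=ray(im,np.array([[269.5,213],[494,214]])/1.5,tp[2]-.0066)
print('holes in tool mm',r.inv().apply(h-tp)*1000)
# heel edge and slope: plate top heel edge at image (384,127)
print('heel edge',r.inv().apply(ray(im,np.array([[384,126]])/1.5,tp[2]-.0066)-tp)*1000)
# shoulders y=+-48 left (217,..) right (551)
S=lambda p: np.array(p)@R.from_euler('z',26.8,degrees=True).as_matrix().T+[.6085,-.2065,0]
print('amber etc', [ (R.from_euler('z',-26.8,degrees=True).apply(ray(im,np.array([q])/1.5,.056)-[.6085,-.2065,0])*1000).round(1) for q in ([420,70],[262,100],[550,100])])
E
```

```text
[[ 3.000e-04 -9.644e-01 -2.644e-01  6.650e-02]
 [ 1.000e+00 -0.000e+00  1.300e-03 -7.000e-04]
 [-1.200e-03 -2.644e-01  9.644e-01 -1.206e-01]
 [ 0.000e+00  0.000e+00  0.000e+00  1.000e+00]] 255.30460588190488 188.05105995176402 -0.01569166679816364
holes in tool mm [[ 51.99842153 -32.73447734   6.61028417]
 [ 51.72924538  31.08020683   6.59023619]]
heel edge [[75.4147013  -0.22597391  6.60007132]]
amber etc [array([[10.4, 64.4, 56. ]]), array([[-56.1,  52.8,  56. ]]), array([[65.7, 53. , 56. ]])]
```

```bash
python3 -m inch '[[[5,1,8],[0,0,0]],[[4.5,1,10],[0,0,0]],[[0,0,10],[0,0,0]],[[0,0,3],[0,0,0]],[[0,0,0],[0,0,0]],[[0,0,0],[0,0,0]],[[0,0,0],[0,0,0]],[[0,0,0],[0,0,0]]]'
cat >> h.py <<'E'
def look(name):
    im=robot.get_image('wrist'); o=robot.get_obs()
    # blobs: save crop, mark predicted pins (red) and predicted holes (green)
    S=lambda p: np.array(p)@R.from_euler('z',26.8,degrees=True).as_matrix().T+[.6085,-.2065,0]
    r=R.from_euler('xyz',o['orientation']); 
    H=r.apply(np.array([[.0519,.0312,.0066],[.0519,-.0328,.0066]]))+o['tool_pos']
    P=S([[.032,.023,.077],[-.032,.023,.077],[.032,.023,.063],[-.032,.023,.063]])
    a=cv2.resize(im['color'][:300],None,fx=1.5,fy=1.5,interpolation=cv2.INTER_CUBIC)
    for q,c in [(x,(0,0,255)) for x in proj(im,P)]+[(x,(0,255,0)) for x in proj(im,H)]:
        cv2.drawMarker(a,tuple(int(v*1.5) for v in q),c,cv2.MARKER_CROSS,7,1)
    cv2.imwrite(name,a); np.savez(name[:-3]+'npz',**im)
    print(o['time'],o['tool_pos'],np.degrees(o['orientation']),delta((.6223,-.2320,.105),116.8,o))
E
python3 -c "
from h import *
look('pics/g.png')"
```

```text
time: 8.23
tool_pos: [0.6207, -0.2333, 0.1057]
orientation: [3.141, 0.001, 2.04]
force: [-0.1, 0.4, -2.4]
opening: 0.056
grasp_force: 65.3
8.2833 [ 0.62059725 -0.23334242  0.10578761] [1.79970990e+02 4.85225786e-02 1.16864167e+02] (array([0.4, 2.1, 0.8]), np.float64(0.0011))
```

View pics/g.png

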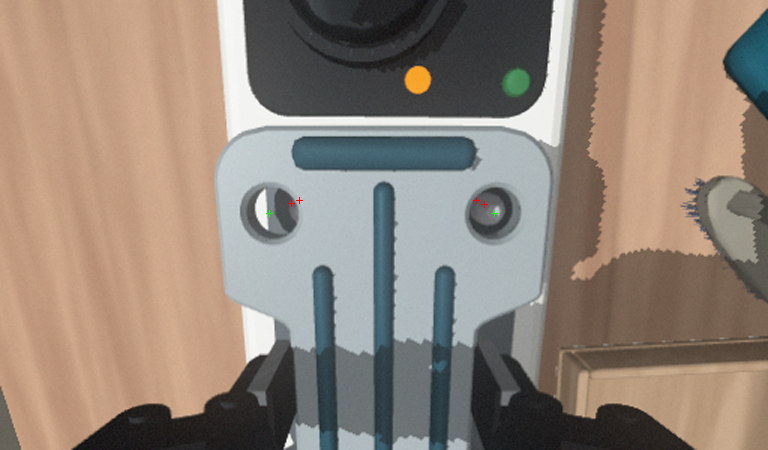

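```bash
python3 - <<'E'
from h import *
d=np.load('pics/g.npz'); c=d['color']
l=[cv2.resize(c[115:170,x:x+50],(400,440),interpolation=cv2.INTER_CUBIC) for x in(155,305)]
a=np.hstack(l); a=(255*(a/255.)**.55).astype(np.uint8)
cv2.imwrite('pics/h.png',a)
E
```

```text
(no output)
```

View pics/h.png

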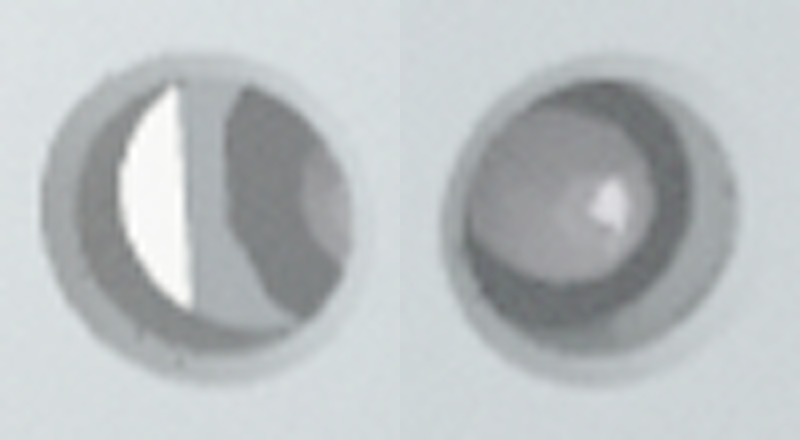

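```bash
python3 - <<'E'
from h import *
d=np.load('pics/g.npz'); im={k:d[k] for k in d.files}; o=robot.get_obs(); tp=o['tool_pos'];r=R.from_euler('xyz',o['orientation'])
t=lambda uv,z: (r.inv().apply(ray(im,uv,z)-tp)*1000)[:,:2].round(2)
print('hole tops R,L',t([[329.1,142.3],[179.6,142.3]],tp[2]-.0066))
print('pinR',t([[325.25,139.4]],.073),t([[325.25,139.4]],.070),'pinL',t([[192.75,140]],.073)+[0,5.5], t([[183.75,140]],.063)+[0,12.5])
E
```

```text
hole tops R,L [[ 51.88  30.97]
 [ 51.87 -32.73]]
pinR [[50.34 35.41]] [[50.03 36.12]] pinL [[ 50.02 -27.01]] [[ 48.95 -27.01]]
```

```bash
python3 -m inch '[[[-1.7,5,0],[0,0,0]],[[0,0,4],[0,0,0]],[[0,0,2],[0,0,0]],[[0,0,0],[0,0,0]],[[0,0,0],[0,0,0]],[[0,0,0],[0,0,0]],[[0,0,0],[0,0,0]]]'
python3 - <<'E'
from h import *
look('pics/i.png')
d=np.load('pics/i.npz'); c=d['color']
l=[cv2.resize(c[115:170,x:x+50],(400,440),interpolation=cv2.INTER_CUBIC) for x in(155,305)]
a=np.hstack(l); a=(255*(a/255.)**.55).astype(np.uint8)
cv2.imwrite('pics/j.png',a)
E
```

```text
time: 8.87
tool_pos: [0.6254, -0.2323, 0.0993]
orientation: [-3.142, 0.0, 2.04]
force: [0.1, -0.4, -2.8]
opening: 0.0564
grasp_force: 65.4
8.9167 [ 0.62541136 -0.23234507  0.09940569] [-1.79996964e+02  8.90157406e-03  1.16870146e+02] (array([ 1.7, -2.6, -5.6]), np.float64(0.0012))
```

View pics/j.png

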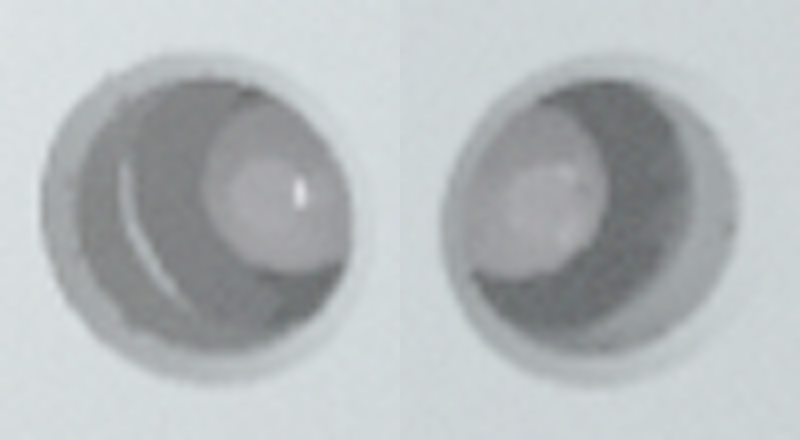

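```bash
python3 - <<'E'
from h import *
d=np.load('pics/i.npz'); im={k:d[k] for k in d.files}; o=robot.get_obs(); tp=o['tool_pos'];r=R.from_euler('xyz',o['orientation'])
t=lambda uv,z: (r.inv().apply(ray(im,uv,z)-tp)*1000)[:,:2].round(2)
f=lambda x,y,x0:[x0+x/8,115+y/8]
print('hole',t([f(190,218,305),f(197,217,155)],tp[2]-.0066))
print('nose',t([f(145,202,305),f(265,200,155)],.077),'edge',t([f(206,190,305),f(204,190,155)],.070)+[[0,-5.5],[0,5.5]], 'body y',t([f(125,190,305)],.071))
E
```

```text
hole [[ 51.96  30.77]
 [ 52.   -32.78]]
nose [[ 51.09  31.93]
 [ 51.2  -32.63]] edge [[ 51.09  31.81]
 [ 51.07 -32.48]] body y [[51.18 32.01]]
```

```bash
python3 -m inch '[[[-0.9,0.6,0],[0,0,0]],[[0,0,2],[0,0,0]],[[0,0,2],[0,0,0]],[[0,0,2],[0,0,0]],[[0,0,0],[0,0,0]],[[0,0,0],[0,0,0]]]'
```

```text
time: 9.42
tool_pos: [0.6261, -0.2327, 0.093]
orientation: [-3.141, -0.0, 2.04]
force: [-0.1, -0.5, -2.8]
opening: 0.0565
grasp_force: 65.4
```

```bash
python3 -m inch '[[[0,0,2],[0,0,0]],[[0,0,2],[0,0,0]],[[0,0,2],[0,0,0]],[[0,0,0],[0,0,0]],[[0,0,0],[0,0,0]]]'
```

```text
time: 9.83
tool_pos: [0.6262, -0.2328, 0.0871]
orientation: [-3.141, -0.0, 2.04]
force: [-0.3, 0.7, -3.5]
opening: 0.0564
grasp_force: 65.4
```

```bash
python3 -m inch '[[[0,0,1.5],[0,0,0]],[[0,0,1.5],[0,0,0]],[[0,0,1],[0,0,0]],[[0,0,0],[0,0,0]],[[0,0,0],[0,0,0]]]'; python3 -m inch '[[[0,0,1],[0,0,0]],[[0,0,0.5],[0,0,0]],[[0,0,0],[0,0,0]],[[0,0,0],[0,0,0]]]'
```

```text
time: 10.25
tool_pos: [0.6263, -0.2328, 0.0832]
orientation: [-3.141, -0.0, 2.04]
force: [-0.5, -0.9, -2.3]
opening: 0.0563
grasp_force: 65.4
time: 10.58
tool_pos: [0.6264, -0.2328, 0.0818]
orientation: [-3.141, 0.0, 2.04]
force: [-0.2, -0.1, -2.8]
opening: 0.0563
grasp_force: 65.5
```

```bash
python3 -m inch '[[[0,0,0.5],[0,0,0]],[[0,0,0.3],[0,0,0]],[[0,0,0],[0,0,0]],[[0,0,0],[0,0,0]]]'; python3 -m inch '[[[0,0,0.5],[0,0,0]],[[0,0,0],[0,0,0]],[[0,0,0],[0,0,0]]]'
```

```text
time: 10.92
tool_pos: [0.6264, -0.2329, 0.0817]
orientation: [3.141, 0.0, 2.04]
force: [-2.5, 0.9, 5.8]
opening: 0.0565
grasp_force: 66.2
time: 11.17
tool_pos: [0.6264, -0.2329, 0.0816]
orientation: [3.141, 0.0, 2.04]
force: [-3.9, 2.5, 8.4]
opening: 0.056
grasp_force: 66.6
```

```bash
python3 -m inch '[[[0,0,0],[0,0,0]],[[0,0,0],[0,0,0]],[[0,0,0],[0,0,0]],[[0,0,0],[0,0,0]],[[0,0,0],[0,0,0]],[[0,0,0],[0,0,0]]]' 85; python3 -m inch '[[[0,0,-10],[0,0,0]],[[0,0,-25],[0,0,0]],[[0,0,-35],[0,0,0]],[[5,0,-35],[0,0,0]],[[30,0,-20],[0,0,0]],[[36,0,-10],[0,0,0]],[[36,0,0],[0,0,0]],[[20,0,0],[0,0,0]],[[0,0,0],[0,0,0]],[[0,0,0],[0,0,0]],[[0,0,0],[0,0,0]]]'
python3 - <<'E'
from h import *
robot.get_obs(); im=robot.get_image('wrist'); o=robot.get_obs();np.savez('pics/k.npz',**im)
cv2.imwrite('pics/k.png',cv2.resize(im['color'],(768,576)))
print(o['tool_pos'],np.degrees(o['orientation']))
for l in('dial_top','dial_pointer'):
  m=robot.masks_of(l,'wrist'); b=robot.boxes_of(l,'wrist')
  print(l,[(x['p'],x['centre']) for x in b[:2]],[(x['p'],x['region'].sum()) for x in m[:2]])
E
```

```text
time: 11.67
tool_pos: [0.6264, -0.2328, 0.0803]
orientation: [-3.141, -0.0, 2.04]
force: [0.1, -0.2, -0.1]
opening: 0.0852
grasp_force: 0.0
time: 12.58
tool_pos: [0.5697, -0.1201, 0.2163]
orientation: [3.141, 0.002, 2.04]
force: [-0.1, -0.8, -0.1]
opening: 0.0852
grasp_force: 0.0
[ 0.56984857 -0.12048575  0.2160099 ] [1.79957529e+02 8.23432536e-02 1.16850387e+02]
dial_top [(0.68, [0.5549, -0.118, 0.0753])] [(0.89, np.int64(2218))]
dial_pointer [(0.88, [0.5554, -0.1195, 0.0752])] [(0.87, np.int64(2226))]
```

View pics/k.png

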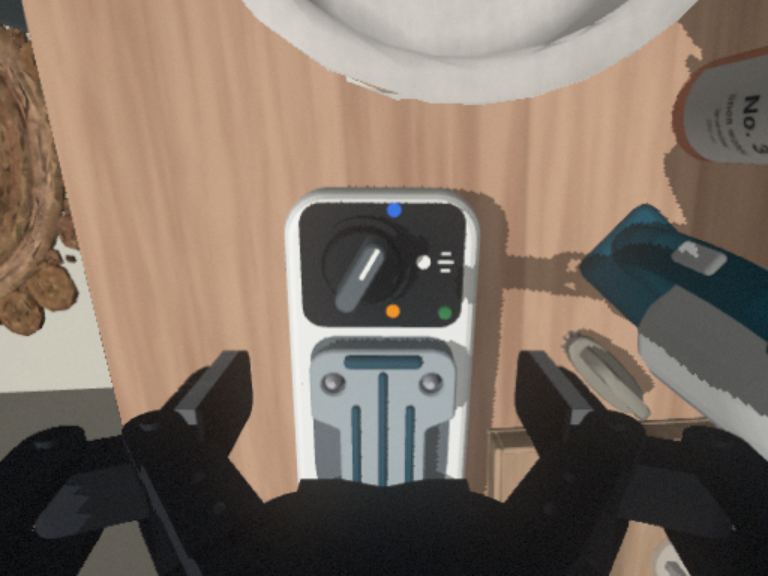

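```bash
python3 - <<'E'
from h import *
d=np.load('pics/k.npz'); im={k:d[k] for k in d.files}; o=robot.get_obs(); tp=o['tool_pos']
g=lambda p,z: ray(im,np.array([p])/1.5,z)[0,:2]
L,Rr=g((431,382),.076),g((333,381),.076); v=L-Rr; yaw=np.degrees(np.arctan2(v[1],v[0])); print('pins',L,Rr,np.hypot(*v),yaw)
yaw=26.9;Rz=R.from_euler('z',yaw,degrees=True).as_matrix()[:2,:2]
S=(L+Rr)/2-Rz@[0,.023]; print('S',S,'dial',S+Rz@[-.012,.1])
B,A,Wm=g((394,210),.0555),g((393,311),.0555),g((424,262),.0555)
u=(B-A); r=np.hypot(*u)/(2*np.sin(np.pi/3)); print('marks',r,np.degrees(np.arctan2(u[1],u[0]))-90,'dial from marks',(A+B)/2-Rz@[r/2,0], 'white',Wm-Rz@[r,0])
D=S+Rz@[-.012,.1]
dirb=lambda a: np.array([np.cos(np.radians(a)),np.sin(np.radians(a))])
P=[[*(D+.0215*s*dirb(yaw+60)),.102] for s in(1,-1)]
print('pred ends px',proj(im,np.array(P))*1.5)
m=robot.masks_of('dial_top','wrist')[0]['region']; 
hs=im['color'].astype(int); ys,xs=np.where(hs[160:170,230:270].min(2)>190) if 0 else ([0],[0])
sub=im['color'][155:210,220:265].min(2); cs=cv2.connectedComponentsWithStats((sub>190).astype(np.uint8))
print(cs[2].tolist(),(cs[3]+[220,155])*1.5)
i=np.argmax([s[4]*(j>0) for j,s in enumerate(cs[2])]); q=np.argwhere(cs[1]==i)[:,::-1]+[220,155]
W=ray(im,q,.102)[:,:2]; c=W-W.mean(0); e=np.linalg.svd(c)[2][0]; t=c@e; print('line',W.mean(0),np.degrees(np.arctan2(e[1],e[0])),W.mean(0)+e*t.max(),W.mean(0)+e*t.min())
E
```

```text
pins [ 0.6300273 -0.1706493] [ 0.57310135 -0.19865521] 0.06344205656508804 26.19584062529696
S [ 0.61197032 -0.2051636 ] dial [ 0.55602528 -0.12141306]
marks 0.038609425854188174 26.711011344637953 dial from marks [ 0.55726239 -0.12354307] white [ 0.55763648 -0.12332568]
pred ends px [[379.61114195 242.89832713]
 [341.04200292 309.08634757]]
[[0, 0, 45, 55, 2408], [20, 11, 13, 21, 67]] [[362.83803987 273.25664452]
 [368.82089552 263.7761194 ]]
line [ 0.55713738 -0.11280566] -93.3771009809259 [ 0.55658525 -0.12216217] [ 0.55767586 -0.10368028]
```

```bash
python3 -m inch '[[[0,0,0],[0,0,0.105]],[[0,0,0],[0,0,0.105]],[[0,0,0],[0,0,0.105]],[[0,0,0],[0,0,0.105]],[[0,0,0],[0,0,0.105]],[[0,0,30],[0,0,0]],[[0,0,30],[0,0,0]],[[0,0,0],[0,0,0]],[[0,0,0],[0,0,0]],[[0,0,0],[0,0,0]]]' 40
python3 -c "
from h import *
o=robot.get_obs();print(o['tool_pos'],np.degrees(o['orientation']),delta((.557,-.1230,.103),86.8))"
```

```text
time: 13.72
tool_pos: [0.5696, -0.12, 0.1564]
orientation: [3.141, 0.0, 1.515]
force: [-1.0, 0.7, 0.1]
opening: 0.0398
grasp_force: 0.0
[ 0.56959234 -0.11996592  0.15639013] [1.79963586e+02 1.52843863e-02 8.67761932e+01] (array([ -3.7, -12.4,  53.4]), np.float64(-0.0004))
```

```bash
python3 -m inch '[[[-3.7,-12.4,0],[0,0,0]],[[0,0,0],[0,0,0]],[[0,0,0],[0,0,0]],[[0,0,0],[0,0,0]]]'
python3 - <<'E'
from h import *
im=robot.get_image('wrist');o=robot.get_obs()
S=(.557,-.123)
pr=proj(im,np.array([[*S,.102],[S[0]+.0012,S[1]+.0215,.102]]));print(pr)
x0,y0=(pr.min(0)-25).astype(int);x0,y0=max(x0,0),max(y0,0);x1,y1=(pr.max(0)+25).astype(int)
sub=im['color'][y0:y1,x0:x1].min(2); n,lab,st,ce=cv2.connectedComponentsWithStats((sub>180).astype(np.uint8))
for i in range(1,n):
  if st[i,4]<25: continue
  q=np.argwhere(lab==i)[:,::-1]+[x0,y0]; W=ray(im,q,.102)[:,:2]; c=W-W.mean(0); e=np.linalg.svd(c)[2][0]; e*=np.sign(e[1]); t=c@e
  print(st[i],W.mean(0),np.degrees(np.arctan2(e[1],e[0])),W.mean(0)+e*t.max(),W.mean(0)+e*t.min())
print(delta((.557,-.123,.101),86.8,o))
E
```

```text
time: 14.05
tool_pos: [0.5576, -0.1229, 0.1569]
orientation: [3.139, 0.001, 1.515]
force: [0.4, -1.7, -0.6]
opening: 0.0397
grasp_force: 0.0
[[254.46047757 216.26586557]
 [254.42559526 183.07886115]]
(array([-0.2, -0.6, 55.6]), np.float64(-0.0003))
```

```bash
python3 -m inch '[[[0,0,30],[0,0,0]],[[0,0,15],[0,0,0]],[[0,0,9],[0,0,0]],[[0,0,0],[0,0,0]],[[0,0,0],[0,0,0]]]'; python3 -m inch '[[[0,0,0],[0,0,0]],[[0,0,0],[0,0,0]],[[0,0,0],[0,0,0]],[[0,0,0],[0,0,0]],[[0,0,0],[0,0,0]],[[0,0,0],[0,0,0]]]' 5 40
```

```text
time: 14.52
tool_pos: [0.5566, -0.1225, 0.1015]
orientation: [-3.141, -0.0, 1.515]
force: [-0.2, 0.1, 0.0]
opening: 0.0401
grasp_force: 0.0
time: 15.02
tool_pos: [0.5568, -0.1228, 0.1022]
orientation: [3.14, 0.001, 1.515]
force: [-1.4, -1.1, 3.5]
opening: 0.0126
grasp_force: 44.2
```

```bash
python3 -m inch '[[[0,0,2],[0,0,0]],[[0,0,2],[0,0,0]],[[0,0,2],[0,0,0]],[[0,0,2],[0,0,0]],[[0,0,0],[0,0,0]],[[0,0,0],[0,0,0]]]' 5 60
```

```text
time: 15.52
tool_pos: [0.5569, -0.1228, 0.0948]
orientation: [3.14, 0.001, 1.515]
force: [-4.5, 0.2, 13.9]
opening: 0.0122
grasp_force: 65.9
```

```bash
python3 -m inch '[[[0,0,0.3],[0,0,0.05]],[[0,0,0],[0,0,0.05]],[[0,0,0],[0,0,0.05]],[[0,0,0],[0,0,0]]]'; python3 -m inch '[[[0,0,0],[0,0,0.09]],[[0,0,0],[0,0,0.09]],[[0,0,0],[0,0,0.09]],[[0,0,0],[0,0,0.09]],[[0,0,0],[0,0,0.09]],[[0,0,0],[0,0,0.09]],[[0,0,0],[0,0,0.09]],[[0,0,0],[0,0,0.09]],[[0,0,0],[0,0,0.09]],[[0,0,0],[0,0,0.09]],[[0,0,0],[0,0,0]],[[0,0,0],[0,0,0]]]'
python3 -c "
from h import *
o=robot.get_obs();print(np.degrees(o['orientation']),o['wrist_torque'])"
```

```text
time: 15.85
tool_pos: [0.5568, -0.1228, 0.0947]
orientation: [3.14, 0.001, 1.362]
force: [-4.4, 0.9, 17.0]
opening: 0.0122
grasp_force: 66.4
time: 16.85
tool_pos: [0.5566, -0.1227, 0.0947]
orientation: [3.141, -0.0, 0.465]
force: [-4.3, 0.4, 16.6]
opening: 0.0119
grasp_force: 66.4
[ 1.79944906e+02 -2.13174024e-02  2.66188214e+01] [-0.01633703  0.82960299 -0.03498731]
```

Turned 60°. Raise with the grip, then let go.

```bash
python3 -m inch '[[[0,0,-2.5],[0,0,0]],[[0,0,-2.5],[0,0,0]],[[0,0,-2.5],[0,0,0]],[[0,0,0],[0,0,0]],[[0,0,0],[0,0,0]]]'; python3 -m inch '[[[0,0,0],[0,0,0]],[[0,0,0],[0,0,0]],[[0,0,0],[0,0,0]],[[0,0,0],[0,0,0]]]' 40; python3 -m inch '[[[0,0,-10],[0,0,0]],[[0,0,-25],[0,0,0]],[[0,0,-35],[0,0,0]],[[0,0,-35],[0,0,0]],[[0,0,0],[0,0,0]],[[0,0,0],[0,0,0]],[[0,0,0],[0,0,0]],[[0,0,0],[0,0,0]]]'
python3 - <<'E'
from h import *
im=robot.get_image('wrist');o=robot.get_obs();print(o['tool_pos'])
S=(.557,-.123)
m=robot.masks_of('dial_top','wrist')
for a in m[:2]: print(a['p'],yawfit(im,a['region'],.09))
x0,y0=(proj(im,[[*S,.102]])[0]-50).astype(int)
sub=im['color'][y0:y0+100,x0:x0+100].min(2); print(np.percentile(sub,[50,90,97,100]))
for th in (120,150,180,200):
 n,lab,st,ce=cv2.connectedComponentsWithStats((sub>th).astype(np.uint8))
 for i in range(1,n):
  if not 25<st[i,4]<400: continue
  q=np.argwhere(lab==i)[:,::-1]+[x0,y0]; W=ray(im,q,.102)[:,:2]; c=W-W.mean(0); e=np.linalg.svd(c)[2][0]; t=c@e
  print(th,st[i][4],W.mean(0),np.degrees(np.arctan2(e[1],e[0])),np.ptp(t)*1000)
E
```

```text
time: 17.27
tool_pos: [0.5565, -0.1228, 0.101]
orientation: [3.141, -0.0, 0.465]
force: [-1.5, -1.4, 4.7]
opening: 0.0119
grasp_force: 64.6
time: 17.6
tool_pos: [0.5563, -0.1224, 0.1003]
orientation: [-3.141, 0.0, 0.465]
force: [0.1, -0.8, 0.1]
opening: 0.04
grasp_force: 0.0
time: 18.27
tool_pos: [0.5554, -0.1222, 0.2047]
orientation: [-3.14, 0.002, 0.465]
force: [-0.1, 1.0, -0.9]
opening: 0.0397
grasp_force: 0.0
[ 0.55529478 -0.12215564  0.20446864]
0.82 (((560.1064453125, -121.11872863769531), (45.281898498535156, 45.28774642944336), 71.74592590332031), [[532.0, -136.0], [575.0, -150.0], [589.0, -107.0], [546.0, -93.0]])
[ 73. 174. 242. 248.]
150 99 [ 0.56542551 -0.1184506 ] -153.49151029564243 19.15753288452461
180 95 [ 0.56524469 -0.11854243] -153.06415886544016 18.379381878767262
200 76 [ 0.54941093 -0.09082883] -153.01836492571323 40.09295726934424
200 71 [ 0.56543747 -0.11885274] -153.4666017335417 18.373139110643436
```

```bash
python3 -c "
from workcell import robot
print(robot.hand_in())"
```

```text
the job is handed in; nothing more can be done
None
```

I handed the job in at about 18 s of robot time. The rest is on its three pins and let go, the dial's white line points straight back to the white mark with the dial released, and the iron, spray bottle and brush were not touched; the hand-in returned no verdict.

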